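# Zero the thickness gauge on the lab bench

### The arm

A 7-joint arm with a two-finger parallel gripper is mounted at the origin on the work surface. World frame = base frame: x ahead of the robot, y to its left, z up, the work surface at z = 0. Lengths are in m, angles in rad, forces in N, time in s.
With the tool pointing down it reaches from about 0.35 to 0.9 m from the base axis. Payload 7.2 kg.
Tool frame: the origin (TCP) lies midway between the tips of the shut fingers; the grasp point (between the pads) lies 19 mm behind it; z points along the fingers, y is the line along which they close (so a half turn about z gives the same grasp; the last joint's range is limited). The gripper opens to 88 mm and grips with 3 to 60 N. Pads are 20 mm wide; open, the fingers measure 115 mm over their backs; the gripper's body (75 mm by 178 mm) begins 61 mm behind the grasp point.
Start: joints at [-1.3, 0.411, -0.013, 1.596, 0.006, 1.134, -0.082], TCP at [0.208, 0.589, 0.223] pointing down, gripper open.
Joint ranges: [-2.95, 2.95], [-0.29, 1.99], [-1.47, 1.44], [0.14, 2.54], [-1.03, 4.17], [0.13, 1.85], [-2.86, 2.86]. Speed limits (rad/s): [2.39, 2.39, 3.01, 3.01, 3.14, 3.14, 3.14].

### API

Orientations are given as a 3x3 rotation matrix whose columns are the frame's x, y, z axes.
In Python, from workcell import manip gives the robot as it stands.
- The arm moves only by the tool send_rows, never from a script. Its argument "targets" is a list of rows, each a list of 7 numbers: the shift along the tool's x, y, z scaled (see below), then the turn, a rotation vector about the tool's x, y, z scaled (see below), then the closure, from -1 (fully open) to 1 (shut). A call has 1 to 8 rows; each row is the pose to reach, as a shift and turn from the pose commanded when the call began, along the tool's axes at that moment, turning the shorter way round; what a row does not reach only later rows make up. The controller multiplies each number of a shift by 0.2 m and each number of a turn by 360 degrees. A row lasts 1/12 s, in which the tool goes at most 41.7 mm and 7.16 degrees, less where a joint would pass 70% of its speed; a pose out of reach is approached as far as the arm can. A call with a number of a shift or a turn outside -1 to 1 is refused whole. A call with a gripper value outside its range is refused whole. The fingers move at their own pace and stop on an object; "squeeze" is the grip in N (left out, the last holds). Time passes only in rows, so rows that repeat a pose let the fingers close. It gives the time, the measured TCP pose, the force, the opening and the grip force at its end, in the units of the state.
- manip.state(): the state, without advancing time (a new reading comes with each control period).
- manip.read_camera(name): name is "scene" or "side" or "wrist"; returns (picture, depth): 384x512x3 uint8, blue, green, red; 384x512 float32, m along the optical axis (not along the pixel's ray), 0 where there is no reading.
- manip.calibration(name): a dict with "vertical_fov" (degrees; the focal length in pixels is half the picture's height over the tangent of half this angle, whatever the lens; pixels are square), "cx", "cy" (the principal point, pixels), "eye" and "rotation" of the camera in the world. Camera axes: x right, y up, looking along -z (the intrinsics and any distortion apply to the point x, -y, -z); pixel columns grow to the right and rows downward; lengths in m; the calibration is good to about 2 mm. The wrist camera is an equidistant fisheye: a pixel r from the principal point sees the ray r / f radians off the axis. A picture is of the moment at which its call begins: read the wrist's pose just before it. calibration takes no time and is no camera call; for the wrist camera it gives the pose at the moment of the call.
- manip.hand_in(): hands the job in; it is judged then, once.
The state is a dict: "t": time; "joint_pos": joint angles; "joint_velocities": joint speeds; "joint_torque": joint torques, N m; "ee_pos": TCP position; "ee_rot": TCP orientation; "force": force on the tool from outside, world axes, zero at the start; "wrist_torque": the same for the moment, N m; "gripper_width": opening from 0.0 (shut) to 1.0 (fully open); "finger_force": force on a finger pad.
Only numpy, scipy, OpenCV 4.12 (cv2) and the standard library are available. Lean on these libraries where they do the work, as an engineer would, in place of code of your own. Each camera call takes 0.05 s, during which the arm holds its last target. There are 200 camera calls.

### The job

The thickness gauge on the bench is closed on its bare anvil, so it ought to read zero, but it does not. Turn the ring round its dial clockwise until the black wedge that marks zero lies under the tip of the needle, then let go and move clear; leave the white box timer's knob as it is set.

Things in the scene. Friction and masses are not known exactly. Their poses are not given: they have to be found in the camera images.
- bezel_grip (a point): Centre of the gauge's bezel, on its vertical axis, half-way up, 122 mm above the bench. Round knurled steel ring, 60 mm outside diameter, 15 mm high, carrying a white dial, face up; grip it across any diameter. Below: fixed aluminium case 54 mm across, 35 mm high; bracket and column stay under 100 mm above the bench. This frame turns with the bezel: x points to the zero mark, z up.
- needle_tip (a point): Tip of the gauge's needle, 23 mm from the bezel's axis, just above the dial. The needle is a slim black pointer from the dial's centre towards the gauge's column; it does not turn with the bezel. The whole gauge is fixed to the bench on a grey base.
- bezel (a joint): Angle of the bezel with its dial (rad): 0 when the middle of the zero mark (black wedge 10 mm long, 10 mm broad at the rim; the other marks are thin lines) is under the needle tip; grows counter-clockwise seen from above. Starts between 0.6 and 1.4. Stays where it is left; friction 0.05 N m, so a 20 N grip turns it.
- timer_pointer (a point): Outer end of the white line on top of the timer's knob, 20 mm from the knob's vertical axis, 64 mm above the bench; x points outwards. The timer is a white box, 85 x 85 x 35 mm, fixed to the bench, with a black round knob 48 mm across with a bar grip. Not to be turned.
Mind the look-alikes: they are no part of the job. Leave any green or yellow look-alike of the part that bears bezel_grip alone.

How it is judged:
By the outcome, as a careful person would: the job done as asked, in the order asked, and still so for the second after the job is handed in, with the robot touching nothing.
It also fails if it takes over 32 s, if anything falls off the work surface, if the arm or the gripper's body presses on something with over 40 N, if the wrist force passes 120 N, or if a joint passes its speed limit or range.

## Working session

There is one attempt and no reset: what is moved stays moved. The work goes in short steps, Python scripts to look and compute and a tool call to move; the robot and the scene stay as the last step left them, time stands still between calls to the robot, and variables do not carry over. Pictures are saved under pics/ and viewed, at most 10 in all, crops included, and the job is handed in when it is done.

Besides the shell and the picture viewer there is one more tool, called after "Emit:" in YAML: its name, and indented under it one key for each argument. send_rows: Moves the arm, as the interface text tells. Shifts and turns lie within -1 to 1; 1 stands for 0.2 m of shift or 360 degrees of turn. Its arguments: {"type":"object","properties":{"targets":{"type":"array","items":{"type":"array","items":{"type":"number"}}},"squeeze":{"type":"number"}},"required":["targets"]}

```bash
mkdir -p pics; ls; cat > h.py <<'E'
import numpy as np, cv2
from workcell import manip
def grab(n,f):
    c=manip.calibration(n); p,d=manip.read_camera(n); cv2.imwrite('pics/'+f+'.png',p); np.savez('pics/'+f+'.npz',p=p,d=d,**{k:np.array(v) for k,v in c.items()}); return p,d,c
def ray(c,u,v,fish=False):
    f=192/np.tan(np.radians(float(c['vertical_fov']))/2); x=(u-float(c['cx']))/f; y=(v-float(c['cy']))/f
    if fish:
        r=np.hypot(x,y); s=np.sin(r)/max(r,1e-9); d=np.array([x*s,-y*s,-np.cos(r)])
    else: d=np.array([x,-y,-1.])
    return np.array(c['eye']),np.array(c['rotation'])@d
def onz(c,u,v,z,fish=False):
    e,d=ray(c,u,v,fish); return e+d*(z-e[2])/d[2]
E
python3 - <<'E'
from h import *
a=grab('scene','s0');b=grab('side','d0');w=grab('wrist','w0')
for q in (a,b,w): print({k:np.round(v,3).tolist() for k,v in q[2].items()})
s=manip.state();print(s['t'],s['ee_pos'],s['ee_rot'],s['gripper_width'])
cv2.imwrite('pics/m0.png',cv2.resize(np.vstack([np.hstack([a[0],b[0]]),np.hstack([w[0],w[0]*0])]),(800,600)))
E
```

```text
pics
{'vertical_fov': 54.477, 'cx': 248.12, 'cy': 194.471, 'eye': [0.952, 0.044, 0.975], 'rotation': [[-0.32, -0.817, 0.48], [0.948, -0.274, 0.164], [-0.003, 0.507, 0.862]]}
{'vertical_fov': 47.932, 'cx': 255.011, 'cy': 188.895, 'eye': [0.176, -0.852, 0.821], 'rotation': [[0.929, 0.246, -0.278], [-0.371, 0.628, -0.684], [0.006, 0.739, 0.674]]}
{'vertical_fov': 65.706, 'cx': 256.778, 'cy': 189.15, 'eye': [0.144, 0.612, 0.384], 'rotation': [[0.331, -0.914, -0.234], [0.943, 0.321, 0.084], [-0.002, -0.248, 0.969]]}
0.15 [0.20765078 0.58910443 0.22199508] [[-9.43151683e-01  3.32362460e-01 -3.13311272e-04]
 [ 3.32362593e-01  9.43150938e-01 -1.18953855e-03]
 [-9.98581371e-05 -1.22604823e-03 -9.99999243e-01]] 0.9977287559093072
```

View pics/m0.png

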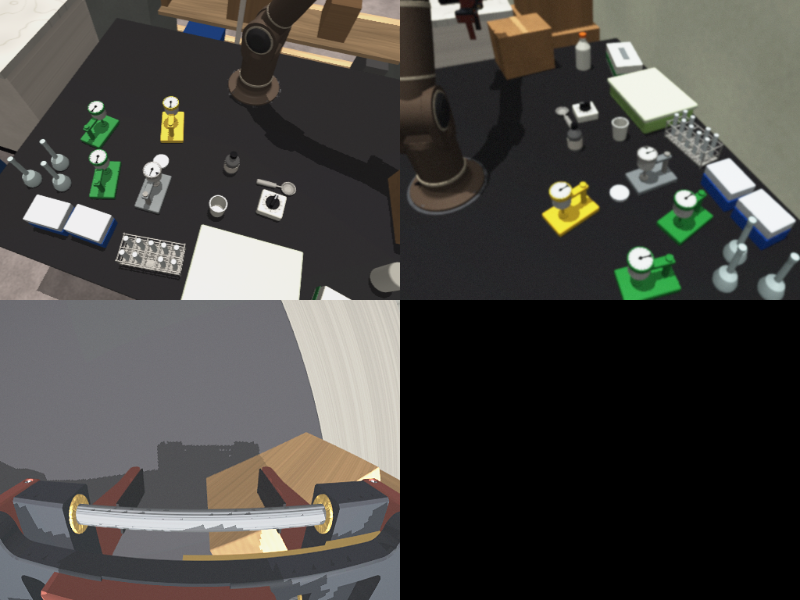

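Four gauges could be taken for the target. Montage pixels in the scene view: green (96,107), green (98,157), yellow (171,103) and grey base (152,170). The grey one is the target; in the side view it is at (648,153). The timer is the white box at (270,203). Next I'll check with a close crop.

```bash
python3 - <<'E'
from h import *
a=np.load('pics/s0.npz');b=np.load('pics/d0.npz')
o=[]
for n,(u,v) in ((a,(195,218)),(b,(317,196))):
    print(onz(n,u,v,0.13))
    o.append(cv2.resize(n['p'][v-40:v+40,u-40:u+40],(400,400),interpolation=cv2.INTER_CUBIC))
cv2.imwrite('pics/c0.png',np.hstack(o))
E
```

```text
[ 0.589566   -0.22271108  0.13      ]
[ 0.58658797 -0.22567202  0.13      ]
```

View pics/c0.png

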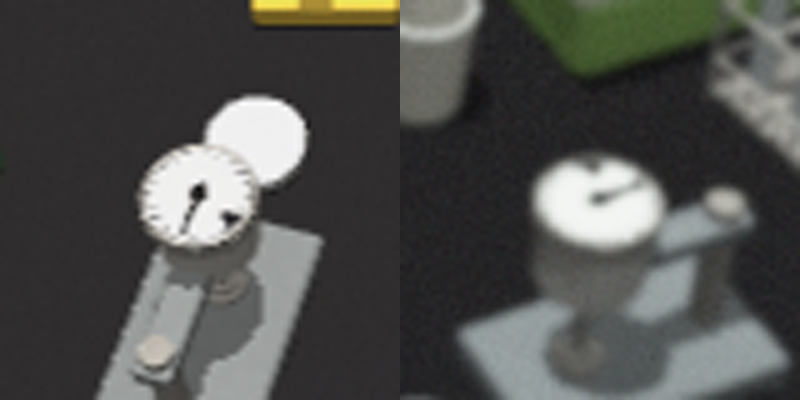

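```bash
python3 - <<'E'
from h import *
a=np.load('pics/s0.npz')
f=lambda x,y:onz(a,155+x/5-.4,178+y/5-.4,0.13)[:2]
C,T,Z=f(199,192),f(184,232),f(232,217)
g=lambda p:np.degrees(np.arctan2(*(p-C)[::-1]))
print(C,g(T),g(Z),np.linalg.norm(T-C),np.linalg.norm(Z-C))
s=manip.state();R=s['ee_rot']
for yaw in (0,):
    pass
print(R.T@(np.array([*C,0.30])-s['ee_pos'])/0.2)
E
```

```text
[ 0.58478912 -0.22636736] 3.991351383658369 69.92055019181834 0.023311589560494637 0.02268751914229511
[-3.13369382 -3.21930996 -0.38576496]
```

The target is the grey-based gauge at about (0.585, -0.226). The needle points at about 4° and the wedge at about 70°, so it needs roughly 66° clockwise. Moving above it now.

Emit:
send_rows:
  targets:
    - [-1,-1,-0.3,0,0,0.12,-1]
    - [-1,-1,-0.3,0,0,0.12,-1]
    - [-1,-1,-0.3,0,0,0.12,-1]
    - [-1,-1,-0.3,0,0,0.12,-1]
    - [-1,-1,-0.3,0,0,0.12,-1]
    - [-1,-1,-0.3,0,0,0.12,-1]
    - [-1,-1,-0.3,0,0,0.12,-1]
    - [-1,-1,-0.3,0,0,0.12,-1]

```text
t: 0.82
ee_pos: [0.334, 0.3279, 0.2845]
ee_rot: [[-0.451, 0.892, 0.002], [0.892, 0.451, 0.0], [-0.001, 0.002, -1.0]]
force: [1.1, -0.6, 0.2]
gripper_width: 1.0
finger_force: 0.0
```

```bash
cat >> h.py <<'E'
def to(x,y,z,yaw):  # tool y azimuth, deg -> scaled shift, turn
    s=manip.state();R=s['ee_rot'];cur=np.degrees(np.arctan2(R[1,1],R[0,1]))
    print('t',s['t'],'p',s['ee_pos'].round(4),'yaw',cur.round(2),'tilt',R[2].round(4),'F',np.round(s['force'],1),'w',s['gripper_width'],'j7',s['joint_pos'][6])
    print('shift',(R.T@(np.array([x,y,z])-s['ee_pos'])/0.2).round(3),'turn',((cur-yaw)/360).round(4))
E
python3 -c "
from h import *
to(.586,-.226,.22,-16)"
```

```text
t 0.8167 p [0.334  0.3279 0.2845] yaw 26.83 tilt [-8.0e-04  2.4e-03 -1.0e+00] F [ 1.1 -0.6  0.2] w 1.0001389820683095 j7 -0.39064590968221513
shift [-3.04  -0.127  0.325] turn 0.119
```

Emit:
send_rows:
  targets:
    - [-1,0,0,0,0,0.06,-1]
    - [-1,0,0,0,0,0.06,-1]
    - [-1,0,0,0,0,0.06,-1]
    - [-1,0,0,0,0,0.06,-1]
    - [-1,0,0,0,0,0.06,-1]

```text
t: 1.23
ee_pos: [0.4227, 0.1539, 0.2828]
ee_rot: [[-0.099, 0.995, 0.0], [0.995, 0.099, 0.0], [-0.0, 0.0, -1.0]]
force: [1.6, 0.3, 0.4]
gripper_width: 1.002
finger_force: 0.0
```

```bash
python3 -c "
from h import *
to(.586,-.226,.24,-16)"
```

```text
t 1.2333 p [0.4227 0.1539 0.2828] yaw 5.67 tilt [-0.e+00  5.e-04 -1.e+00] F [1.6 0.3 0.4] w 1.0018192335041023 j7 -0.33227330546506817
shift [-1.971  0.625  0.214] turn 0.0602
```

Emit:
send_rows:
  targets:
    - [-1,0.3,0.1,0,0,0.06,-1]
    - [-1,0.3,0.1,0,0,0.06,-1]
    - [-1,0.3,0.1,0,0,0.06,-1]
    - [-1,0.3,0.1,0,0,0.06,-1]
    - [-1,0.3,0.1,0,0,0.06,-1]
    - [-1,0.3,0.1,0,0,0.06,-1]

```text
t: 1.73
ee_pos: [0.503, -0.0439, 0.2624]
ee_rot: [[0.28, 0.96, 0.001], [0.96, -0.28, -0.004], [-0.003, 0.002, -1.0]]
force: [-0.4, 0.8, -0.5]
gripper_width: 1.001
finger_force: 0.0
```

```bash
python3 -c "
from h import *
to(.586,-.226,.24,-16)"
```

```text
t 1.7333 p [ 0.503  -0.0439  0.2624] yaw -16.28 tilt [-0.0032  0.0021 -1.    ] F [-0.4  0.8 -0.5] w 1.0005628508169488 j7 -0.1599419756606455
shift [-0.757  0.653  0.116] turn -0.0008
```

Emit:
send_rows:
  targets:
    - [-0.75,0.65,0.12,0,0,0,-1]
    - [-0.75,0.65,0.12,0,0,0,-1]
    - [-0.75,0.65,0.12,0,0,0,-1]
    - [-0.75,0.65,0.12,0,0,0,-1]
    - [-0.75,0.65,0.12,0,0,0,-1]
    - [-0.75,0.65,0.12,0,0,0,-1]
    - [-0.75,0.65,0.12,0,0,0,-1]

```text
t: 2.32
ee_pos: [0.5856, -0.2179, 0.2374]
ee_rot: [[0.276, 0.961, -0.002], [0.961, -0.276, -0.001], [-0.002, -0.002, -1.0]]
force: [-0.2, 0.2, 0.7]
gripper_width: 1.001
finger_force: 0.0
```

```bash
python3 - <<'E'
from h import *
to(.586,-.226,.105,-16)
p,d,c=grab('wrist','w1')
cv2.imwrite('pics/w1v.png',cv2.resize(p,(800,600)))
E
```

```text
t 2.3167 p [ 0.5856 -0.2179  0.2374] yaw -16.0 tilt [-0.0016 -0.0019 -1.    ] F [-0.2  0.2  0.7] w 1.0009246210370417 j7 0.27252746417838075
shift [-0.037  0.014  0.662] turn 0.0
```

View pics/w1v.png

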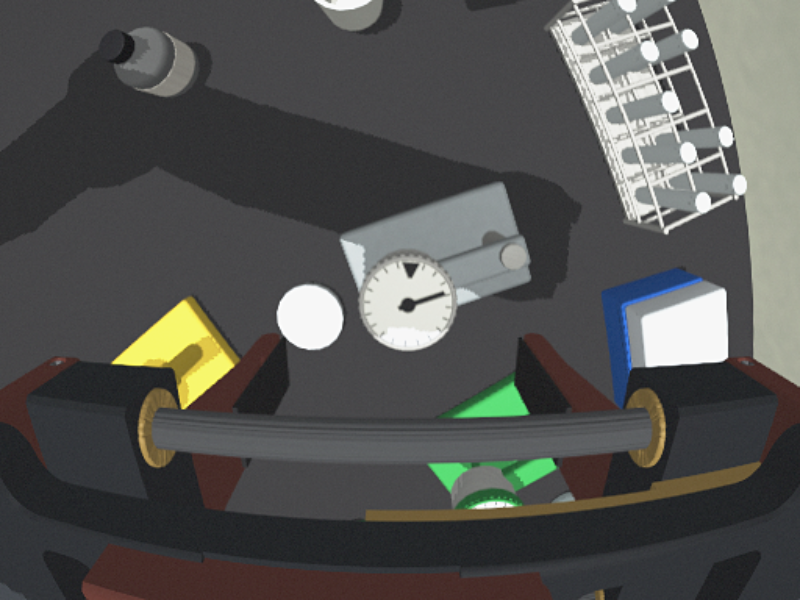

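The picture shows the grey gauge's dial centre at (408,301), needle tip at (446,293) and black wedge at (411,270). Measuring these by mask.

```bash
cat >> h.py <<'E'
def dial(f,C0,zr=.1295):
    n=np.load('pics/'+f+'.npz');g=n['p'].max(2)
    # rectified top view of the dial plane: 0.25 mm/pixel, +-40 mm, by casting onto the plane
    q=np.arange(-40,40.1,.25)/1000;X,Y=np.meshgrid(C0[0]+q,C0[1]-q)
    R=n['rotation'];e=n['eye'];D=(np.stack([X,Y,X*0+zr],-1)-e)@R
    fl=192/np.tan(np.radians(float(n['vertical_fov']))/2)
    th=np.arctan2(np.hypot(D[...,0],D[...,1]),-D[...,2]);ph=np.arctan2(-D[...,1],D[...,0])
    t=cv2.remap(g,(n['cx']+fl*th*np.cos(ph)).astype('f4'),(n['cy']+fl*th*np.sin(ph)).astype('f4'),cv2.INTER_LINEAR)
    m=(t>150).astype('u8');cs,_=cv2.findContours(m,0,2)
    k=min((c for c in cs if cv2.contourArea(c)>20000),key=lambda c:np.hypot(*(np.array(cv2.minEnclosingCircle(c)[0])-160)))
    (cx,cy),r=cv2.minEnclosingCircle(cv2.convexHull(k))
    C=np.array([C0[0]+(cx-160)*.00025,C0[1]-(cy-160)*.00025])
    yy,xx=np.indices(t.shape);dx=(xx-cx)*.25;dy=-(yy-cy)*.25;rr=np.hypot(dx,dy);az=np.degrees(np.arctan2(dy,dx))
    print('C',C.round(4),'r mm',r*.25)
    for lo,hi in ((8,15),(17,22)):
        bl=((t<100)&(rr>lo)&(rr<hi)).astype('u8');N,L,S,P=cv2.connectedComponentsWithStats(bl)
        for i in range(1,N):
            if S[i,4]>60: print(lo,'area',S[i,4],'az',np.degrees(np.arctan2(-(P[i,1]-cy),P[i,0]-cx)).round(1),'r',(np.hypot(P[i,0]-cx,P[i,1]-cy)*.25).round(1))
    return t
E
python3 - <<'E'
from h import *
n=np.load('pics/w1.npz')
C0=onz(n,408*.64,301*.64,.1295,True);print(C0)
t=dial('w1',C0[:2]); cv2.imwrite('pics/t1.png',cv2.resize(t,(480,480)))
E
```

```text
[ 0.58806829 -0.22365483  0.1295    ]Traceback (most recent call last):
  File "<stdin>", line 4, in <module>
  File "h.py", line 25, in dial
    m=(t>150).astype('u8');cs,_=cv2.findContours(m,0,2)
                                ~~~~~~~~~~~~~~~~^^^^^^^
cv2.error: OpenCV(4.12.0) /io/opencv/modules/imgproc/src/contours_new.cpp:332: error: (-2:Unspecified error) in function 'static std::shared_ptr<ContourScanner_> ContourScanner_::create(cv::ContourDataStorage<cv::Point_<int>, 1024, 0>::storage_t&, cv::ContourDataStorage<signed char, 1024, 0>::storage_t&, cv::Mat, int, int, cv::Point)'
> Modes other than RETR_FLOODFILL and RETR_CCOMP support only CV_8UC1 images (expected: 'img.type() == CV_8UC1'), where
>     'img.type()' is 4 (CV_32SC1)
> must be equal to
>     'CV_8UC1' is 0 (CV_8UC1)
```

```bash
sed -i "s/'u8'/'uint8'/" h.py
python3 - <<'E'
from h import *
t=dial('w1',(.588,-.2237)); cv2.imwrite('pics/t1.png',cv2.resize(t,(480,480)))
E
```

```text
C [ 0.5907 -0.213 ] r mm 42.427772521972656
8 area 503 az 65.6 r 10.4
8 area 941 az -94.8 r 12.0
17 area 208 az -37.4 r 19.3
```

View pics/t1.png

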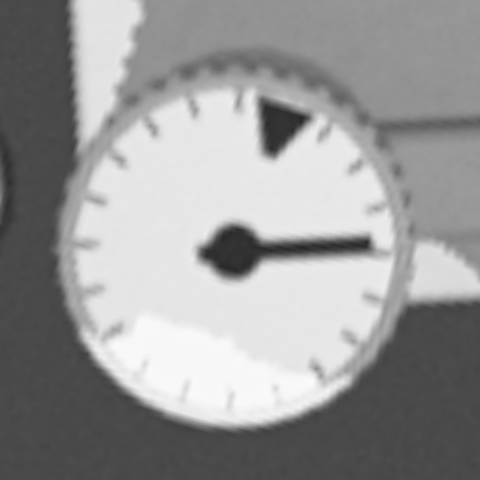

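```bash
python3 - <<'E'
from h import *
to(.5873,-.2255,.16,-16)
E
```

```text
t 2.3667 p [ 0.5857 -0.216   0.2377] yaw -15.87 tilt [-3.0e-04 -1.7e-03 -1.0e+00] F [ 0.3  0.1 -0.4] w 1.0010405605535821 j7 0.27210436148548883
shift [-0.043  0.021  0.389] turn 0.0004
```

Emit:
send_rows:
  targets:
    - [-0.043,0.021,0.19,0,0,0,-1]
    - [-0.043,0.021,0.39,0,0,0,-1]
    - [-0.043,0.021,0.39,0,0,0,-1]
    - [-0.043,0.021,0.39,0,0,0,-1]

```text
t: 2.7
ee_pos: [0.5868, -0.2229, 0.1598]
ee_rot: [[0.27, 0.963, -0.004], [0.963, -0.27, 0.002], [0.001, -0.004, -1.0]]
force: [0.2, 0.3, -0.1]
gripper_width: 1.0
finger_force: 0.0
```

```bash
python3 - <<'E'
from h import *
p,d,c=grab('wrist','w2')
to(.5873,-.2255,.106,-16)
cv2.imwrite('pics/w2v.png',p)
E
```

```text
t 2.75 p [ 0.5881 -0.2239  0.1618] yaw -15.71 tilt [ 5.e-04 -2.e-04 -1.e+00] F [0.1 0.2 0.9] w 0.9969457692979667 j7 0.33171022557201824
shift [-0.009 -0.001  0.279] turn 0.0008
```

View pics/w2v.png

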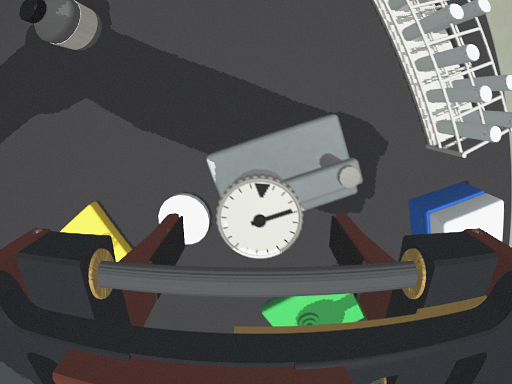

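The dial hub is at (259,221), the needle tip at (292,211) and the wedge at (262,190). It sits between the finger tips at (180,225) and (337,225), and a white disc lies left at (184,219). I'll check the centre and the disc's height.

```bash
python3 - <<'E'
from h import *
n=np.load('pics/w2.npz')
print(onz(n,259,221,.1305,True))
for u,v in ((184,205),(195,215),(259,240),(259,221),(347,176)):
    e,d=ray(n,u,v,True); D=n['rotation'].T@d; print(u,v,(e+d*n['d'][v,u]/-D[2]).round(3))
E
```

```text
[ 0.58720375 -0.22681812  0.1305    ]
184 205 [ 0.501 -0.229  0.014]
195 215 [ 0.509 -0.243  0.014]
259 240 [ 0.583 -0.241  0.13 ]
259 221 [ 0.587 -0.226  0.132]
347 176 [ 0.661 -0.221  0.1  ]
```

Emit:
send_rows:
  targets:
    - [-0.012,0,0.15,0,0,0,-1]
    - [-0.012,0,0.275,0,0,0,-1]
    - [-0.012,0,0.275,0,0,0,-1]
    - [-0.012,0,0.275,0,0,0,-1]

```text
t: 3.08
ee_pos: [0.5878, -0.2271, 0.1074]
ee_rot: [[0.272, 0.962, 0.001], [0.962, -0.272, 0.0], [0.0, 0.001, -1.0]]
force: [1.0, 0.4, 0.7]
gripper_width: 0.999
finger_force: 0.0
```

```bash
python3 - <<'E'
from h import *
to(.587,-.226,.106,-16)
E
```

```text
t 3.0833 p [ 0.5878 -0.2271  0.1074] yaw -15.76 tilt [ 4.e-04  8.e-04 -1.e+00] F [1.  0.4 0.7] w 0.9991472271468611 j7 0.37125523601496424
shift [ 0.004 -0.005  0.007] turn 0.0007
```

Positioned. Closing with a 25 N squeeze.

Emit:
send_rows:
  targets:
    - [0,0,0,0,0,0,0.5]
    - [0,0,0,0,0,0,0.5]
    - [0,0,0,0,0,0,0.5]
    - [0,0,0,0,0,0,0.5]
    - [0,0,0,0,0,0,0.5]
    - [0,0,0,0,0,0,0.5]
  squeeze: 25

```text
t: 3.58
ee_pos: [0.5867, -0.2275, 0.1065]
ee_rot: [[0.273, 0.962, -0.0], [0.962, -0.273, 0.001], [0.001, -0.001, -1.0]]
force: [-2.7, 1.4, 7.4]
gripper_width: 0.678
finger_force: 25.0
```

Emit:
send_rows:
  targets:
    - [0,0,0,0,0,0.015,0.5]
    - [0,0,0,0,0,0.03,0.5]
    - [0,0,0,0,0,0.045,0.5]
    - [0,0,0,0,0,0.06,0.5]
    - [0,0,0,0,0,0.075,0.5]
    - [0,0,0,0,0,0.09,0.5]
    - [0,0,0,0,0,0.105,0.5]
    - [0,0,0,0,0,0.12,0.5]

```text
t: 4.25
ee_pos: [0.5858, -0.2268, 0.1064]
ee_rot: [[0.86, 0.511, -0.002], [0.511, -0.86, 0.002], [-0.0, -0.003, -1.0]]
force: [-7.3, 3.5, 9.4]
gripper_width: 0.679
finger_force: 25.0
```

```bash
python3 - <<'E'
from h import *
to(.587,-.226,.106,-16-67.8)
E
```

```text
t 4.25 p [ 0.5858 -0.2268  0.1064] yaw -59.27 tilt [-4.0e-04 -3.1e-03 -1.0e+00] F [-7.3  3.5  9.4] w 0.6788450189496084 j7 -0.2595402203168684
shift [ 0.007 -0.     0.002] turn 0.0681
```

Emit:
send_rows:
  targets:
    - [0,0,0,0,0,0.015,0.5]
    - [0,0,0,0,0,0.03,0.5]
    - [0,0,0,0,0,0.045,0.5]
    - [0,0,0,0,0,0.06,0.5]
    - [0,0,0,0,0,0.068,0.5]
    - [0,0,0,0,0,0.068,0.5]
    - [0,0,0,0,0,0.068,0.5]

```text
t: 4.83
ee_pos: [0.5857, -0.2262, 0.1064]
ee_rot: [[0.994, 0.113, -0.003], [0.113, -0.994, 0.003], [-0.002, -0.004, -1.0]]
force: [-7.4, 4.9, 12.1]
gripper_width: 0.678
finger_force: 25.0
```

```bash
python3 - <<'E'
from h import *
to(.587,-.226,.106,-16-67.8)
p,d,c=grab('wrist','w3')
cv2.imwrite('pics/w3v.png',cv2.resize(p[130:340,130:390],(780,630))[:600])
E
```

```text
t 4.8333 p [ 0.5857 -0.2262  0.1064] yaw -83.5 tilt [-0.0021 -0.0037 -1.    ] F [-7.4  4.9 12.1] w 0.67823219676134 j7 -0.6109056429646392
shift [ 0.007 -0.     0.002] turn 0.0008
```

View pics/w3v.png

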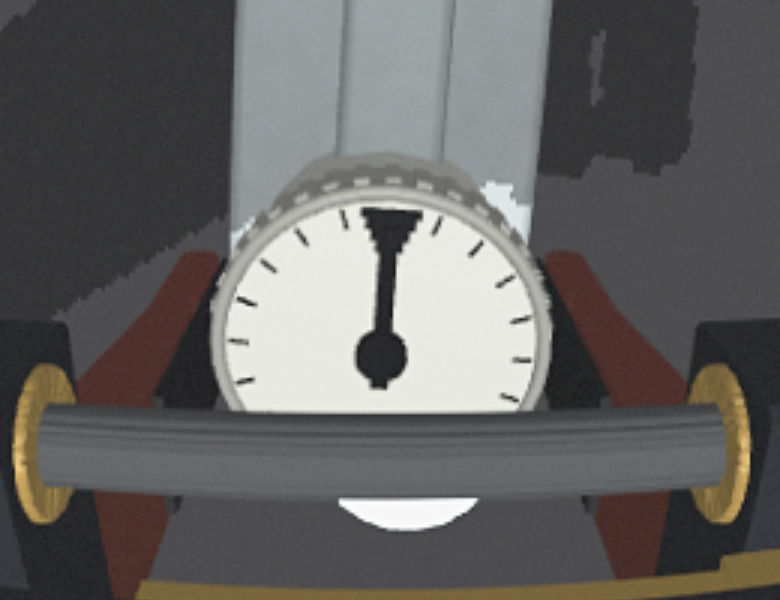

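The wedge's rim middle is at (392,212), the needle shaft runs through (387,260) and the hub is at (381,356). They agree to about 1°. Releasing and rising for a check.

Emit:
send_rows:
  targets:
    - [0,0,0,0,0,0,-1]
    - [0,0,0,0,0,0,-1]
    - [0,0,0,0,0,0,-1]
    - [0,0,0,0,0,0,-1]
    - [0,0,0,0,0,0,-1]
    - [0,0,0,0,0,0,-1]

```text
t: 5.38
ee_pos: [0.5871, -0.2277, 0.1056]
ee_rot: [[0.994, 0.113, -0.0], [0.113, -0.994, -0.0], [-0.0, 0.0, -1.0]]
force: [0.7, -0.9, 0.1]
gripper_width: 0.999
finger_force: 0.0
```

Emit:
send_rows:
  targets:
    - [0,0,-0.1,0,0,0,-1]
    - [0,0,-0.3,0,0,0,-1]
    - [0,0,-0.5,0,0,0,-1]
    - [0,0,-0.6,0,0,0,-1]
    - [0,0,-0.6,0,0,0,-1]
    - [0,0,-0.6,0,0,0,-1]

```text
t: 5.88
ee_pos: [0.5875, -0.2279, 0.2266]
ee_rot: [[0.994, 0.113, 0.002], [0.113, -0.994, -0.0], [0.002, 0.0, -1.0]]
force: [-0.3, -0.5, -1.4]
gripper_width: 1.003
finger_force: 0.0
```

View pics/t4.png

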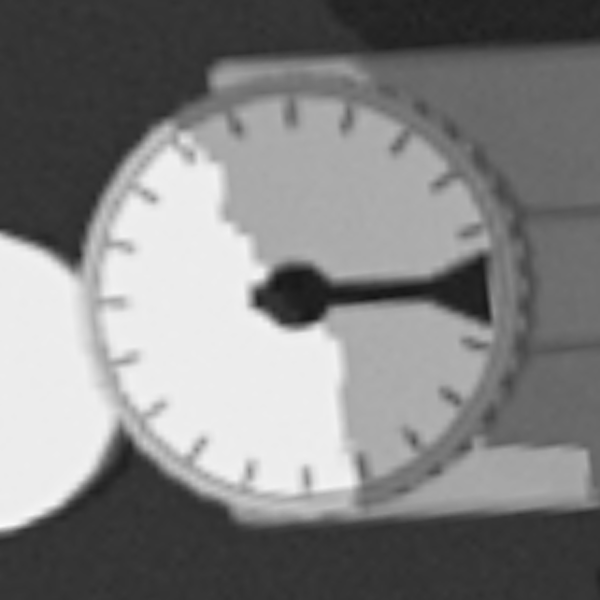

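```bash
python3 - <<'E'
import cv2,numpy as np
t=cv2.imread('pics/t4.png',0).astype(float)
def cen(x,h=45):
    w=np.clip(120-t[290-h:290+h,x],0,None);return (w*np.arange(290-h,290+h)).sum()/w.sum()
for a,b in ((340,405),(435,484)):
    x=np.arange(a,b);y=[cen(i) for i in x];k=np.polyfit(x,y,1);print(-np.degrees(np.arctan(k[0])),np.polyval(k,[298,430,488]))
b=(t[262:328,268:332]<80);ys,xs=np.nonzero(b);print(xs.mean()+268,ys.mean()+262)
E
```

```text
3.2881821442285433 [296.53711566 288.95336013 285.62110391]
2.925891683944136 [296.86623243 290.11959629 287.15516526]
298.36755511681474 294.7871010200724
```

The needle and wedge agree to about 0.5°. The gripper is open and well clear, so I'm handing in.

```bash
python3 -c "
from workcell import manip
print(manip.hand_in())"
```

```text
the job is handed in; nothing more can be done
None
```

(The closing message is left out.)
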